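# Nest the hole saws back into their kit cases

### The arm

A 6-joint arm with a two-finger parallel gripper is mounted at the origin on a cart in front of the work surface, level with it; the furniture and walls round the work are solid. World frame = base frame: x ahead of the robot, y to its left, z up, the work surface at z = 0. Lengths are in m, angles in rad, forces in N, time in s.
With the tool pointing down it reaches from about 0.25 to 0.775 m from the base axis. Payload 4 kg.
Tool frame: the origin (TCP) lies between the finger pads; the fingertips stand 19 mm ahead of it and the grasp point (between the pads) is the TCP (env.tip_reach is the distance from the TCP to the fingertips, in m); z points along the fingers, y is the line along which they close (so a half turn about z gives the same grasp; the last joint's range is limited). The gripper opens to 85 mm and grips with 20 to 120 N. Pads are 22 mm wide; open, the fingers measure 114 mm over their backs; the gripper's body (76 mm by 85 mm) begins 54 mm behind the grasp point. The pads swing forward as they close: fully open they stand 13 mm farther back than shut.
Start: joints at [1.102, 0.087, 1.371, -0, 1.684, -0.103], TCP at [0.197, 0.514, 0.25] pointing down, gripper open.
Joint ranges: [-3.1, 3.1], [-0.76, 2.03], [0.27, 2.55], [-1.08, 4.22], [0.17, 2.65], [-2.57, 2.57]. Speed limits (rad/s): [2.79, 2.79, 3.14, 3.14, 3.14, 3.14].

### API

Orientations are given as [roll, pitch, yaw] about the fixed x, y, z axes, in that order (R = Rz(yaw) Ry(pitch) Rx(roll)).
In Python, from cell import sense, imaging, ticket, env gives the robot as it stands. The module is installed in compiled form; this text tells all that it offers.
- The arm moves only by the tool step_arm, never from a script. Its argument "targets" is a list that holds one entry, the list of rows, each a list of 7 numbers: the turn, a rotation vector about the tool's x, y, z in degrees, then the shift along the tool's x, y, z in mm, then the closure, from -1 (fully open) to 1 (shut). In form: [[[wx, wy, wz, dx, dy, dz, fingers], ...]]. A call has 1 to 5 rows; each row is the pose to reach, as a shift and turn from the pose commanded when the call began, along the tool's axes at that moment; what a row does not reach only later rows make up. A row lasts 1/12 s, in which the tool goes at most 41.7 mm and 7.16 degrees, less where a joint would pass 70% of its speed; a pose out of reach is approached as far as the arm can. A call with a gripper value outside its range is refused whole. The fingers move at their own pace and stop on an object; the grip force is fixed at half the most. Time passes only in rows, so rows that repeat a pose let the fingers close. It gives the time, the measured TCP pose, the force, the opening and the grip force at its end, in the units of the state.
- sense(): the state, without advancing time (a new reading comes with each control period).
- imaging.snapshot(name): name is "side" or "top" or "wrist"; returns a dict with "img" (400x640x3 uint8, red, green, blue), "fx", "fy", "cx", "cy" (pixels), "R" (3x3) and "t" (3): a world point X has camera coordinates R X + t; the wrist camera has in their place "T_tool_cam" (4x4, takes a point from camera to tool coordinates, whose origin is the TCP and whose axes are the flange's). Camera axes: x right, y down, z forward; pixel columns grow to the right and rows downward; lengths in m; the calibration is good to about 2 mm. The wrist camera is an equidistant fisheye: a pixel r from the principal point sees the ray r / f radians off the axis. A picture is of the moment at which its call begins: read the wrist's pose just before it. There is no depth.
- ticket.close_job(): hands the job in; it is judged then, once.
The state is a dict: "time_s": time; "joint_pos": joint angles; "qvel": joint speeds; "joint_torque": joint torques, N m; "position": TCP position; "tool_rot": TCP orientation; "wrist_force": force on the tool from outside, world axes, zero at the start; "ft_torque": the same for the moment, N m; "width": finger opening in m; "finger_force": force on a finger pad.
Only numpy, scipy, OpenCV 4.12 (cv2) and the standard library are available. Lean on these libraries where they do the work, as an engineer would, in place of code of your own. Each camera call takes 0.05 s, during which the arm holds its last target. There are 200 camera calls.

### The job

Put the four hole saws back into their kit cases, the red ones in the red case and the blue ones in the blue case. In each case the small saw goes teeth down over the short post in the middle of the round pocket, and the large saw then goes teeth down over the small one, so that both stand flat on the floor of the pocket. Set the saws down, don't drop them, and leave the green wax tin where it stands.

Things in the scene. Friction and masses are not known exactly. Their poses are not given: they have to be found in the camera images.
- red_small_saw: Red hole saw, the small one: a round steel cup standing on its teeth, 32 mm across, 38 mm high, wall 2.5 mm, closed 4 mm cap on top with a bare steel ring, hollow and open below, 80 g; grip it across the diameter near the top. Origin at the centre of the toothed rim it stands on, z up. Its bore (27 mm) passes over the post of the case with 8 mm to spare all round.
- red_large_saw: Red hole saw, the large one: a round steel cup standing on its teeth, 64 mm across, 50 mm high, wall 2.5 mm, closed 4 mm cap on top with a bare steel ring, hollow and open below, 200 g; grip it across the diameter near the top. Origin at the centre of the toothed rim it stands on, z up. Its bore (59 mm across, 46 mm deep) passes over the small saw with 13 mm to spare all round and 8 mm above.
- blue_small_saw: Blue hole saw, the small one: a round steel cup standing on its teeth, 32 mm across, 38 mm high, wall 2.5 mm, closed 4 mm cap on top with a bare steel ring, hollow and open below, 80 g; grip it across the diameter near the top. Origin at the centre of the toothed rim it stands on, z up. Its bore (27 mm) passes over the post of the case with 8 mm to spare all round.
- blue_large_saw: Blue hole saw, the large one: a round steel cup standing on its teeth, 64 mm across, 50 mm high, wall 2.5 mm, closed 4 mm cap on top with a bare steel ring, hollow and open below, 200 g; grip it across the diameter near the top. Origin at the centre of the toothed rim it stands on, z up. Its bore (59 mm across, 46 mm deep) passes over the small saw with 13 mm to spare all round and 8 mm above.
- red_case: Red open kit case base, fixed on the bench: plate 94 mm (own x) by 124 (own y) by 13 high, round pocket 84 mm across, its floor 3 mm above the bench. In its middle a post, 11 mm thick, tapered tip 15 mm above the bench. Origin on the bench under the post; the plate reaches 47 mm in +x, -x and -y, 77 in +y. A steel arbor lies along x at y = 59 mm, top 18 mm up. The pocket leaves 10 mm all round the large saw.
- blue_case: Blue open kit case base, fixed on the bench: plate 94 mm (own x) by 124 (own y) by 13 high, round pocket 84 mm across, its floor 3 mm above the bench. In its middle a post, 11 mm thick, tapered tip 15 mm above the bench. Origin on the bench under the post; the plate reaches 47 mm in +x, -x and -y, 77 in +y. A steel arbor lies along x at y = 59 mm, top 18 mm up. The pocket leaves 10 mm all round the large saw.
- wax_tin: Round tin of wax with a green lid and a pale lower part, 66 mm across and 25 mm high, loose; stands among the saws and is not part of the job. Origin at the centre of its underside.

How it is judged:
By the outcome, as a careful person would: the job done as asked, in the order asked, and still so for the second after the job is handed in, with the robot touching nothing.
It also fails if it takes over 136 s, if anything falls off the work surface, if the arm or the gripper's body presses on something with over 40 N, if the wrist force passes 120 N, or if a joint passes its speed limit or range.

## Working session

There is one attempt and no reset: what is moved stays moved. The work goes in short steps, Python scripts to look and compute and a tool call to move; the robot and the scene stay as the last step left them, time stands still between calls to the robot, and variables do not carry over. Pictures are saved under pics/ and viewed, at most 14 in all, crops included, and the job is handed in when it is done.

Besides the shell and the picture viewer there is one more tool, called as name(argument=value, ...), one argument or row to a line, values as JSON. step_arm: Moves the arm, as the interface text tells. Its arguments: {"type":"object","properties":{"targets":{"type":"array"}},"required":["targets"]}

```bash
mkdir -p pics; python3 - <<'E'
from cell import sense, imaging, ticket, env
import cv2
s=sense();print({k:(v if not hasattr(v,'round') else v) for k,v in s.items()})
for n in("top","side"):
    d=imaging.snapshot(n);cv2.imwrite(f"pics/{n}0.png",d["img"][:,:,::-1])
    print(n,d["fx"],d["cx"],d["cy"],d["R"],d["t"])
d=imaging.snapshot("wrist");print(d["T_tool_cam"],d["fx"],d["cx"],d["cy"])
E
```

```text
{'time_s': 0.0, 'joint_pos': array([ 1.10190209e+00,  8.79849394e-02,  1.37228330e+00,  9.65668303e-06,
        1.68359261e+00, -1.03093698e-01]), 'qvel': array([-8.38501774e-04,  3.03808922e-04,  1.00481664e-03, -1.26204264e-04,
       -1.99798781e-04,  4.02600750e-05]), 'joint_torque': array([ 4.39204168e-04, -3.51862085e+01, -3.13275933e+01, -8.06383287e-05,
        1.09716738e-02, -1.06720201e-06]), 'position': array([0.19652325, 0.51319996, 0.24910798]), 'tool_rot': array([-3.13933749e+00, -2.42969375e-04,  2.77579291e+00]), 'wrist_force': array([-0.17778831,  0.92485084,  0.10976516]), 'ft_torque': array([-0.02108588, -0.0006825 ,  0.00860887]), 'finger_force': 0.0, 'width': 0.08569851954318998}
top 421.83174373044426 329.7916209043624 201.8916828226636 [[ 0.02768909 -0.999501    0.0152006 ]
 [-0.98931325 -0.0295782  -0.142774  ]
 [ 0.14315237 -0.01108487 -0.98963858]] [0.01400461 0.52923217 0.94046918]
side 509.46811925540527 326.59377022138193 202.21698140459003 [[-0.99788455  0.06360278 -0.01345738]
 [ 0.05826399  0.78312399 -0.61913014]
 [-0.0288396  -0.61860448 -0.78517308]] [ 0.52669306 -0.05067971  1.11773713]
[[-3.48287808e-04 -9.65933723e-01 -2.58789340e-01  6.49211570e-02]
 [ 9.99999055e-01 -6.80543919e-04  1.19430283e-03 -6.97539122e-04]
 [-1.32973489e-03 -2.58788679e-01  9.65933047e-01 -1.24252371e-01]
 [ 0.00000000e+00  0.00000000e+00  0.00000000e+00  1.00000000e+00]] 309.70691628693146 315.3026421873472 198.09591956141355
```

View pics/top0.png

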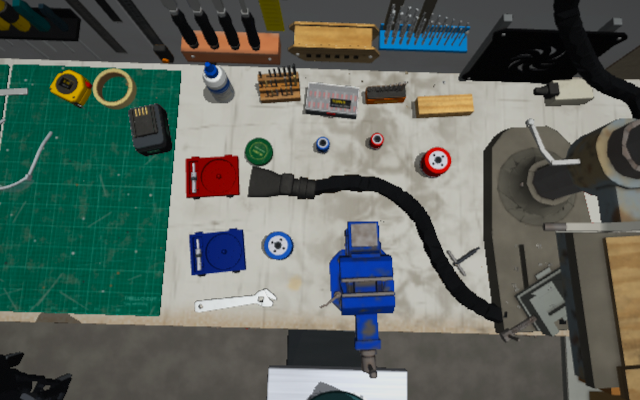

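View pics/side0.png

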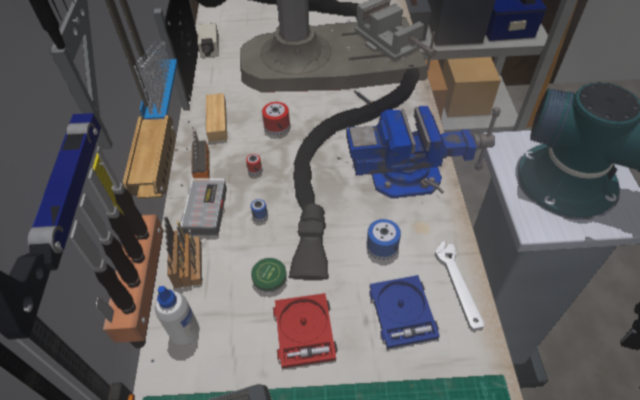

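```bash
python3 - <<'E'
import cv2, numpy as np
a=cv2.imread("pics/top0.png");s=cv2.imread("pics/side0.png")
c=cv2.resize(a[120:280,180:460],None,fx=2.85,fy=2.85,interpolation=cv2.INTER_CUBIC)
cv2.imwrite("pics/topc.png",c)
E
```

```text
(no output)
```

View pics/topc.png

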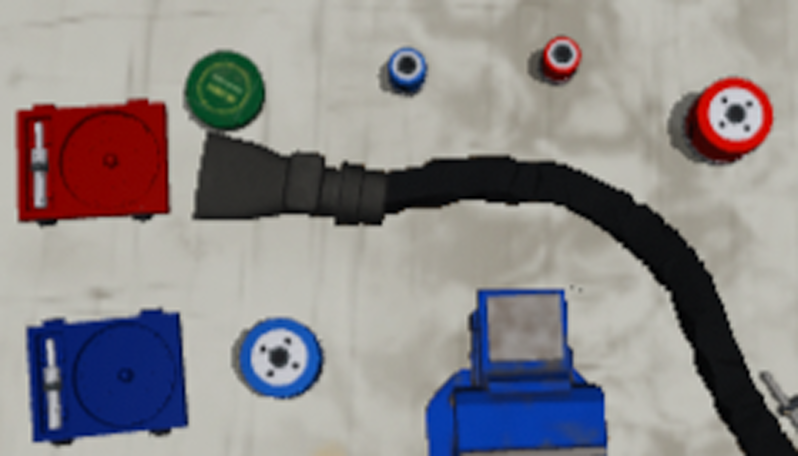

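```bash
cat > h.py <<'E'
import cv2, numpy as np
from scipy.spatial.transform import Rotation as Ro
from cell import sense, imaging
def blobs(img,col,amin=40):
    h=cv2.cvtColor(img,cv2.COLOR_RGB2HSV).astype(int);H,S,V=h[...,0],h[...,1],h[...,2]
    hue={'red':(H<8)|(H>172),'blue':(H>98)&(H<128),'green':(H>55)&(H<85)}[col]
    m=(hue&(S>120)&(V>50)).astype(np.uint8)
    cs,_=cv2.findContours(m,cv2.RETR_EXTERNAL,cv2.CHAIN_APPROX_NONE)
    return [c for c in cs if cv2.contourArea(c)>amin], h
def ring(h,c):
    m=np.zeros(h.shape[:2],np.uint8);cv2.drawContours(m,[c],-1,1,-1)
    w=((m>0)&(h[...,1]<90)&(h[...,2]>130)).astype(np.uint8)
    p=cv2.findNonZero(w)
    if p is None or len(p)<6:return None
    hull=cv2.convexHull(p);return np.array(cv2.minEnclosingCircle(hull)[0]),len(p)
def plane(d,uv,z):
    r=d["R"].T@np.array([(uv[0]-d["cx"])/d["fx"],(uv[1]-d["cy"])/d["fy"],1]);o=-d["R"].T@d["t"]
    return o+r*(z-o[2])/r[2]
def proj(d,X):
    c=d["R"]@np.asarray(X)+d["t"];return np.array([d["fx"]*c[0]/c[2]+d["cx"],d["fy"]*c[1]/c[2]+d["cy"]])
E
python3 - <<'E'
from h import *
T=imaging.snapshot("top");S=imaging.snapshot("side")
for n,d in(("top",T),("side",S)):
  for col in("red","blue","green"):
    cs,h=blobs(d["img"],col)
    for c in cs:
        r=cv2.minAreaRect(c);k=ring(h,c);M=cv2.boundingRect(c)
        out=''
        P=plane(d,r[0],.025)
        if not(.1<P[0]<.8):continue
        if k and k[1]<400: out=[plane(d,k[0],z)[:2].round(3).tolist() for z in(.038,.05)]
        elif cv2.contourArea(c)>900:
            ap=cv2.boxPoints(r);out=[plane(d,q,.013)[:2].round(3).tolist() for q in ap]
        print(n,col,cv2.contourArea(c),np.round(r[0]),P[:2].round(3),k and k[1],out)
for q in [(110,160),(125,375)]:
    print(plane(T,(180+q[0]/2.85,120+q[1]/2.85),.015).round(3))
for q in [(304,321),(401,303)]: print(plane(S,q,.015).round(3))
# hose/vise rough top pixels
for q in [(250,182),(317,187),(370,182),(440,260),(363,225),(363,240)]: print(q,plane(T,q,.03).round(3))
E
```

```text
top red 1969.0 [212. 176.] [0.585 0.309] 79 [[0.578, 0.349], [0.575, 0.345]]
top red 609.0 [436. 162.] [ 0.634 -0.221] 224 [[0.637, -0.223], [0.634, -0.219]]
top red 141.5 [376. 140.] [ 0.684 -0.079] 40 [[0.684, -0.078], [0.681, -0.077]]
top blue 1640.0 [368. 322.] [ 0.258 -0.065] None [[0.311, 0.001], [0.322, -0.125], [0.203, -0.133], [0.193, -0.009]]
top blue 110.0 [365. 289.] [ 0.332 -0.057] None 
top blue 109.5 [385. 286.] [ 0.341 -0.103] None 
top blue 593.5 [278. 246.] [0.425 0.146] 245 [[0.426, 0.146], [0.425, 0.145]]
top blue 2073.5 [217. 251.] [0.408 0.285] 87 [[0.399, 0.327], [0.399, 0.323]]
top blue 1918.5 [353. 255.] [ 0.408 -0.029] None [[0.45, 0.074], [0.51, -0.078], [0.367, -0.132], [0.31, 0.017]]
top green 503.0 [259. 151.] [0.648 0.201] None 
top green 50.0 [  2. 108.] [0.736 0.822] None 
top green 444.5 [114.  88.] [0.793 0.559] None 
top green 37722.5 [ 87. 190.] [0.541 0.597] 7 [[0.483, 0.602], [0.482, 0.595]]
side red 3384.0 [303. 330.] [0.589 0.323] 169 [[0.582, 0.367], [0.581, 0.372]]
side red 46.0 [254. 164.] [ 0.683 -0.073] None 
side red 291.0 [274. 116.] [ 
[... 349 characters left out ...]
8.] [ 0.432 -0.103] None 
side blue 1217.0 [394. 137.] [ 0.363 -0.135] None [[0.398, -0.234], [0.328, -0.255], [0.324, -0.067], [0.388, -0.05]]
side blue 1207.5 [429. 153.] [ 0.294 -0.078] None [[0.399, -0.03], [0.279, -0.256], [0.172, -0.153], [0.299, 0.052]]
side green 54.5 [199. 397.] [0.759 0.425] None 
side green 3581.5 [390. 387.] [0.453 0.431] None [[0.645, 0.395], [0.253, 0.422], [0.264, 0.458], [0.645, 0.432]]
[0.586 0.296 0.015]
[0.408 0.272 0.015]
[0.587 0.302 0.015]
[0.41  0.279 0.015]
(250, 182) [0.571 0.218 0.03 ]
(317, 187) [0.564 0.06  0.03 ]
(370, 182) [ 0.58  -0.064  0.03 ]
(440, 260) [ 0.402 -0.228  0.03 ]
(363, 225) [ 0.478 -0.049  0.03 ]
(363, 240) [ 0.443 -0.05   0.03 ]
```

step_arm(
  targets=[
    [[0,0,6.9,0,0,0,-1],[0,0,13.8,0,0,0,-1],[0,0,20.7,0,0,0,-1],[0,0,27.6,0,0,0,-1],[0,0,34.5,0,0,0,-1]],
  ],
)

```text
time_s: 0.67
position: [0.1967, 0.5135, 0.2501]
tool_rot: [-3.141, 0.0, 2.168]
wrist_force: [1.2, 0.6, -0.3]
width: 0.0854
finger_force: 0.0
```

step_arm(
  targets=[
    [[0,0,6.9,0,0,0,-1],[0,0,13.8,0,0,0,-1],[0,0,20.7,0,0,0,-1],[0,0,27.6,0,0,0,-1],[0,0,34.5,0,0,0,-1]],
  ],
)

```text
time_s: 1.08
position: [0.1967, 0.5135, 0.2501]
tool_rot: [-3.141, 0.0, 1.566]
wrist_force: [-0.4, 0.0, -0.8]
width: 0.0855
finger_force: 0.0
```

step_arm(
  targets=[
    [[0,0,0,-24,20,0,-1],[0,0,0,-48,40,0,-1],[0,0,0,-72,60,0,-1],[0,0,0,-96,80,0,-1],[0,0,0,-120,100,0,-1]],
  ],
)

```text
time_s: 1.5
position: [0.2974, 0.3925, 0.2502]
tool_rot: [3.142, 0.0, 1.572]
wrist_force: [0.1, 1.1, -0.4]
width: 0.085
finger_force: 0.0
```

step_arm(
  targets=[
    [[0,0,0,-24,20,0,-1],[0,0,0,-48,40,0,-1],[0,0,0,-72,60,0,-1],[0,0,0,-96,80,0,-1],[0,0,0,-120,100,0,-1]],
  ],
)

```text
time_s: 1.92
position: [0.3976, 0.2724, 0.2504]
tool_rot: [3.141, -0.0, 1.572]
wrist_force: [0.6, 0.5, 0.6]
width: 0.0855
finger_force: 0.0
```

```bash
cat >> h.py <<'E'
def wrist():
    s=sense();d=imaging.snapshot("wrist");d["p"]=s["position"];d["Rt"]=Ro.from_euler("xyz",s["tool_rot"]).as_matrix();return d
def wplane(d,uv,z):
    x,y=(uv[0]-d["cx"])/d["fx"],(uv[1]-d["cy"])/d["fy"];th=np.hypot(x,y)
    c=np.array([x,y,0])*(np.sin(th)/max(th,1e-9))+[0,0,np.cos(th)]
    A=d["T_tool_cam"];r=d["Rt"]@A[:3,:3]@c;o=d["p"]+d["Rt"]@A[:3,3]
    return o+r*(z-o[2])/r[2]
E
python3 - <<'E'
from h import *
d=wrist();cv2.imwrite("pics/w1.png",d["img"][:,:,::-1])
for col in("red","blue"):
    cs,h=blobs(d["img"],col,300)
    for c in cs:
        k=ring(h,c);r=cv2.minAreaRect(c)
        print(col,cv2.contourArea(c),np.round(r[0]),[wplane(d,q,.013)[:2].round(3).tolist() for q in cv2.boxPoints(r)],k and k[0],k and [wplane(d,k[0],z)[:2].round(4) for z in(.038,.05)])
E
```

```text
red 5790.0 [465. 145.] [[0.536, 0.365], [0.633, 0.378], [0.65, 0.251], [0.547, 0.247]] [464.  109.5] [array([0.5705, 0.3537]), array([0.5643, 0.3531])]
blue 912.0 [340. 278.] [[0.399, 0.171], [0.461, 0.17], [0.466, 0.087], [0.399, 0.088]] None None
blue 7325.0 [326. 160.] [[0.355, 0.339], [0.45, 0.351], [0.469, 0.235], [0.368, 0.221]] [321.  126.5] [array([0.4041, 0.3272]), array([0.4038, 0.3275])]
```

View pics/w1.png

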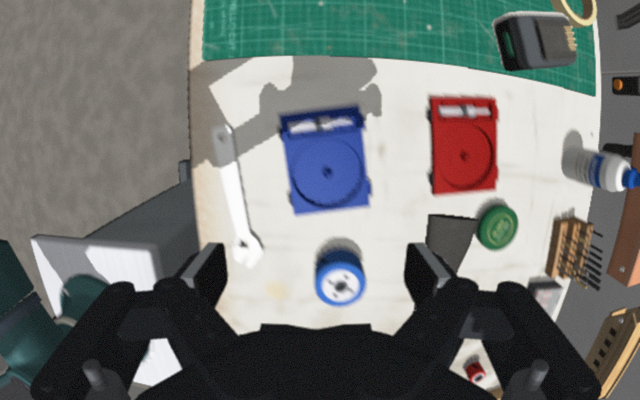

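```bash
python3 - <<'E'
from h import *
d=imaging.snapshot("wrist");s=sense();d["p"]=s["position"];d["Rt"]=Ro.from_euler("xyz",s["tool_rot"]).as_matrix()
for q,z in(((327,172),.015),((463,156),.015),((341,286),.05)):print(wplane(d,q,z).round(4))
E
```

```text
[0.4135 0.2708 0.015 ]
[0.5861 0.2928 0.015 ]
[0.4301 0.1379 0.05  ]
```

step_arm(
  targets=[
    [[0,0,0,-24,19,0,-1],[0,0,0,-48,38,0,-1],[0,0,0,-72,57,0,-1],[0,0,0,-96,76,0,-1],[0,0,0,-117,95,0,-1]],
  ],
)

```text
time_s: 2.43
position: [0.4924, 0.1561, 0.2503]
tool_rot: [-3.142, -0.0, 1.572]
wrist_force: [0.2, -0.1, 0.3]
width: 0.0851
finger_force: 0.0
```

step_arm(
  targets=[
    [[0,0,0,-24,19,0,-1],[0,0,0,-48,38,0,-1],[0,0,0,-72,57,0,-1],[0,0,0,-96,76,0,-1],[0,0,0,-117,95,0,-1]],
  ],
)

```text
time_s: 2.85
position: [0.5877, 0.0392, 0.2501]
tool_rot: [-3.141, -0.0, 1.572]
wrist_force: [-0.5, -0.0, 1.0]
width: 0.0851
finger_force: 0.0
```

step_arm(
  targets=[
    [[0,0,0,-24,19,0,-1],[0,0,0,-48,38,0,-1],[0,0,0,-72,57,0,-1],[0,0,0,-96,76,0,-1],[0,0,0,-117,95,0,-1]],
  ],
)

```text
time_s: 3.27
position: [0.6829, -0.0776, 0.2499]
tool_rot: [-3.141, -0.0, 1.572]
wrist_force: [-0.1, -0.7, -0.4]
width: 0.0854
finger_force: 0.0
```

```bash
python3 - <<'E'
from h import *
d=wrist();cv2.imwrite("pics/w2.png",d["img"][:,:,::-1]);print(d["p"])
for col in("red","blue"):
    cs,h=blobs(d["img"],col,60)
    for c in cs:
        k=ring(h,c)
        if k:print(col,cv2.contourArea(c),k,[wplane(d,k[0],z)[:2].round(4) for z in(.038,.05)])
E
```

```text
[ 0.68293979 -0.07761779  0.24991251]
red 2026.0 (array([277.67648315, 294.55883789]), 837) [array([ 0.6352, -0.2301]), array([ 0.6369, -0.2223])]
blue 9942.5 (array([ 95.54166412, 156.91667175]), 1806) [array([ 0.3946, -0.0468]), array([ 0.4049, -0.0456])]
```

View pics/w2.png

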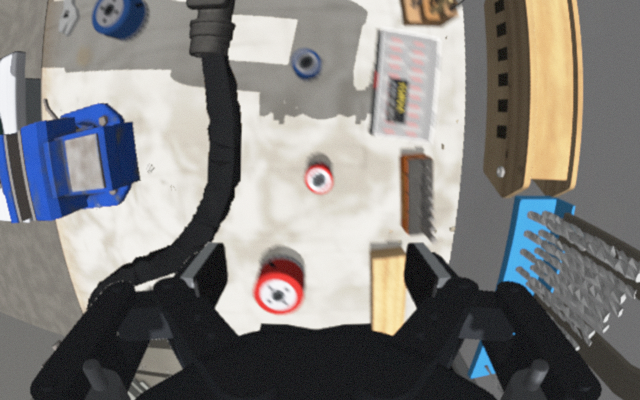

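```bash
python3 - <<'E'
from h import *
d=wrist();T=imaging.snapshot("top")
for q,z in(((319,180),.038),((307,62),.038),((278,295),.05)):print(wplane(d,q,z).round(4))
print(plane(T,(322.8,142.8),.038).round(4),plane(T,(180+562/2.85,120+54/2.85),.038).round(4))
E
```

```text
[ 0.6899 -0.0867  0.038 ]
[0.6775 0.0422 0.038 ]
[ 0.6396 -0.227   0.05  ]
[0.6693 0.0497 0.038 ] [ 0.6829 -0.0791  0.038 ]
```

step_arm(
  targets=[
    [[0,0,0,-5,3,30,-1],[0,0,0,-5,3,60,-1],[0,0,0,-5,3,90,-1],[0,0,0,-5,3,120,-1],[0,0,0,-5,3,150,-1]],
  ],
)

```text
time_s: 3.83
position: [0.6846, -0.0799, 0.0996]
tool_rot: [3.141, -0.001, 1.573]
wrist_force: [0.7, 0.6, -0.0]
width: 0.0848
finger_force: 0.0
```

```bash
python3 - <<'E'
from h import *
d=wrist();cv2.imwrite("pics/w3.png",d["img"][:,:,::-1]);print(d["p"])
cs,h=blobs(d["img"],"red",200)
for c in cs:
    k=ring(h,c);print(cv2.contourArea(c),k,k and wplane(d,k[0],.038))
E
```

```text
[ 0.68458898 -0.07989023  0.09958437]
611.5 None None
```

View pics/w3.png

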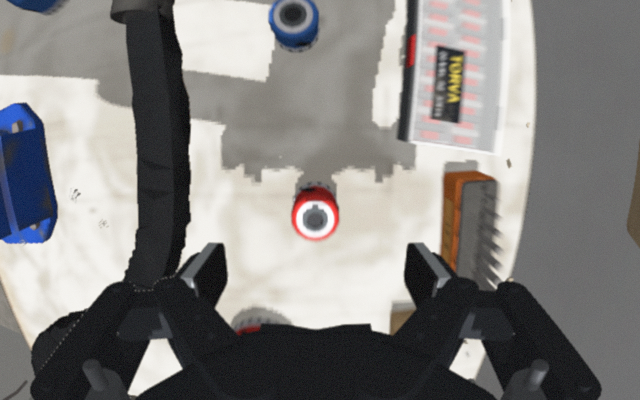

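```bash
python3 - <<'E'
from h import *
d=wrist();print(d["p"],wplane(d,(316,218),.038),wplane(d,(294,14),.038))
E
```

```text
[ 0.68062078 -0.07917163  0.09100296] [ 0.68052439 -0.07414291  0.038     ] [0.66763431 0.04739384 0.038     ]
```

```bash
python3 - <<'E'
from h import *
for i in range(4):
    s=sense();print(s["time_s"],s["position"].round(4),s["joint_pos"].round(4),s["tool_rot"].round(4),s["wrist_force"].round(2));imaging.snapshot("top")
E
```

```text
3.9333 [ 0.6806 -0.0793  0.093 ] [-1.9900e-01  4.6530e-01  1.2157e+00  8.0000e-04  1.4748e+00 -2.0150e-01] [-3.1278 -0.0036  1.5732] [-0.75  0.3  -1.53]
3.9833 [ 0.6826 -0.0799  0.097 ] [-1.9920e-01  4.6300e-01  1.2107e+00  6.0000e-04  1.4757e+00 -2.0160e-01] [-3.1340e+00 -2.2000e-03  1.5731e+00] [ 0.5  -0.02 -0.21]
4.0333 [ 0.6846 -0.0806  0.1004] [-1.9960e-01  4.6100e-01  1.2065e+00  5.0000e-04  1.4755e+00 -2.0170e-01] [-3.1403e+00 -8.0000e-04  1.5728e+00] [ 0.11 -0.55  1.51]
4.0833 [ 0.686  -0.0812  0.1028] [-1.9990e-01  4.5960e-01  1.2037e+00  4.0000e-04  1.4752e+00 -2.0170e-01] [3.1385e+00 3.0000e-04 1.5726e+00] [ 0.76 -0.71 -0.37]
```

step_arm(
  targets=[
    [[0,0,0,0,0,0,-1],[0,0,0,0,0,0,-1],[0,0,0,0,0,0,-1],[0,0,0,0,0,0,-1],[0,0,0,0,0,0,-1]],
  ],
)

```text
time_s: 4.55
position: [0.6853, -0.0821, 0.1008]
tool_rot: [3.141, 0.0, 1.571]
wrist_force: [0.1, -0.7, -0.1]
width: 0.086
finger_force: 0.0
```

```bash
python3 - <<'E'
import re
t=open('h.py').read().replace("def ring(h,c):","def ring(h,c):\n    c=cv2.convexHull(c)");open('h.py','w').write(t)
E
python3 - <<'E'
from h import *
d=wrist();print(d["p"],sense()["tool_rot"])
for col in("red","blue"):
  cs,h=blobs(d["img"],col,200)
  for c in cs:
    k=ring(h,c);print(col,cv2.boundingRect(c),k,k and wplane(d,k[0],.038))
E
```

```text
[ 0.68533194 -0.08212681  0.10079662] [ 3.14129385e+00 -1.34471156e-05  1.57138224e+00]
red (290, 184, 48, 54) (array([313.82885742, 211.11961365]), 786) [ 0.68463576 -0.07598625  0.038     ]
red (406, 30, 9, 34) None None
blue (0, 102, 57, 139) (array([ 28. , 180.5]), 86) [ 0.43283242 -0.05140581  0.038     ]
blue (267, 0, 49, 44) (array([288.68722534,  12.08751869]), 442) [0.66945522 0.04886285 0.038     ]
blue (11, 0, 43, 10) None None
```

step_arm(
  targets=[
    [[0,0,0,6,-1,18,-1],[0,0,0,6,-1,36,-1],[0,0,0,6,-1,52,-1],[0,0,0,6,-1,64,-1],[0,0,0,6,-1,70,-1]],
  ],
)

```text
time_s: 5.02
position: [0.6829, -0.0758, 0.0276]
tool_rot: [-3.138, -0.001, 1.571]
wrist_force: [-0.0, 0.4, 0.1]
width: 0.0853
finger_force: 0.0
```

step_arm(
  targets=[
    [[0,0,0,0,0,0,-1],[0,0,0,0,0,0,-1],[0,0,0,0,0,0,1],[0,0,0,0,0,0,1],[0,0,0,0,0,0,1]],
  ],
)

```text
time_s: 5.43
position: [0.6849, -0.0762, 0.0317]
tool_rot: [3.139, 0.0, 1.571]
wrist_force: [0.6, 0.4, -0.3]
width: 0.0514
finger_force: 0.0
```

step_arm(
  targets=[
    [[0,0,0,0,0,0,1],[0,0,0,0,0,0,1],[0,0,0,0,0,0,1],[0,0,0,0,0,0,1],[0,0,0,0,0,0,1]],
  ],
)

```text
time_s: 5.85
position: [0.6848, -0.0761, 0.0315]
tool_rot: [3.14, 0.0, 1.572]
wrist_force: [-0.3, 0.5, 3.7]
width: 0.0301
finger_force: 59.7
```

step_arm(
  targets=[
    [[0,0,0,0,0,0,1],[0,0,0,0,0,0,1],[0,0,0,0,0,0,1]],
  ],
)

```text
time_s: 6.1
position: [0.6848, -0.0761, 0.0315]
tool_rot: [3.14, 0.0, 1.572]
wrist_force: [0.3, 0.1, 5.6]
width: 0.0299
finger_force: 59.8
```

step_arm(
  targets=[
    [[0,0,0,0,0,-15,1],[0,0,0,0,0,-45,1],[0,0,0,0,0,-80,1],[0,0,0,0,0,-110,1],[0,0,0,0,0,-130,1]],
  ],
)

```text
time_s: 6.52
position: [0.6847, -0.0761, 0.1631]
tool_rot: [3.139, 0.0, 1.572]
wrist_force: [0.4, -0.5, 0.2]
width: 0.03
finger_force: 59.4
```

step_arm(
  targets=[
    [[0,0,0,20,-6,0,1],[0,0,0,52,-16,0,1],[0,0,0,84,-26,0,1],[0,0,0,116,-36,0,1],[0,0,0,148,-46,0,1]],
  ],
)

```text
time_s: 6.93
position: [0.6367, 0.0731, 0.1587]
tool_rot: [-3.139, -0.0, 1.571]
wrist_force: [1.5, -0.6, -0.6]
width: 0.0296
finger_force: 59.4
```

step_arm(
  targets=[
    [[0,0,0,32,-10,0,1],[0,0,0,64,-20,0,1],[0,0,0,96,-30,0,1],[0,0,0,128,-42,0,1],[0,0,0,148,-49,0,1]],
  ],
)

```text
time_s: 7.35
position: [0.5867, 0.223, 0.1588]
tool_rot: [-3.138, -0.001, 1.574]
wrist_force: [0.3, -0.3, -0.2]
width: 0.0301
finger_force: 59.4
```

step_arm(
  targets=[
    [[0,0,0,10,-3,0,1],[0,0,0,14,-4,0,1],[0,0,0,14,-4,0,1],[0,0,0,14,-4,0,1],[0,0,0,14,-4,0,1]],
  ],
)

```text
time_s: 7.77
position: [0.5856, 0.2323, 0.16]
tool_rot: [-3.141, 0.001, 1.57]
wrist_force: [-0.4, 0.1, -1.8]
width: 0.0299
finger_force: 59.4
```

```bash
python3 - <<'E'
from h import *
d=wrist();cv2.imwrite("pics/w4.png",d["img"][:,:,::-1]);print(d["p"],d["Rt"].round(3).tolist())
cs,h=blobs(d["img"],"red",1000)
for c in cs:
    r=cv2.minAreaRect(c);print([wplane(d,q,.013)[:2].round(3).tolist() for q in cv2.boxPoints(r)])
E
```

```text
[0.58555343 0.23233499 0.16004622] [[0.001, 1.0, -0.0], [1.0, -0.001, -0.001], [-0.001, -0.0, -1.0]]
[[0.553, 0.198], [0.618, 0.198], [0.622, 0.106], [0.548, 0.106]]
[[0.534, 0.371], [0.633, 0.38], [0.644, 0.256], [0.543, 0.247]]
```

View pics/w4.png

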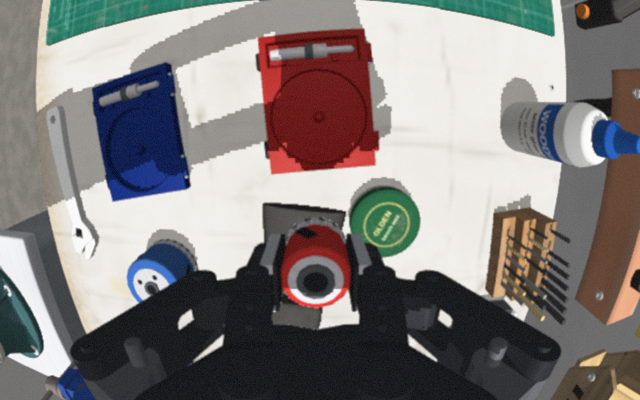

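```bash
python3 - <<'E'
from h import *
d=wrist();print(d["p"])
for q,z in(((319,117),.015),((141,149),.015),((151,284),.05),((316,284),.1665)):print(wplane(d,q,z).round(4))
T=imaging.snapshot("top")
cs,h=blobs(T["img"],"green");
E
```

```text
[0.58558319 0.23235507 0.1601779 ]
[0.5891 0.2972 0.015 ]
[0.4165 0.2747 0.015 ]
[0.4256 0.148  0.05  ]
[0.586  0.2265 0.1665]
```

step_arm(
  targets=[
    [[0,0,0,18,0,0,1],[0,0,0,42,1,0,1],[0,0,0,60,2,0,1],[0,0,0,68,2,0,1],[0,0,0,68,2,0,1]],
  ],
)

```text
time_s: 8.33
position: [0.5869, 0.3029, 0.1601]
tool_rot: [-3.141, -0.0, 1.573]
wrist_force: [-0.2, 0.1, -1.7]
width: 0.0299
finger_force: 59.4
```

step_arm(
  targets=[
    [[0,0,0,0,0,20,1],[0,0,0,0,0,48,1],[0,0,0,0,0,75,1],[0,0,0,0,0,92,1],[0,0,0,0,0,100,1]],
  ],
)

```text
time_s: 8.75
position: [0.5851, 0.2995, 0.0563]
tool_rot: [-3.135, 0.003, 1.57]
wrist_force: [-0.1, 0.0, -1.5]
width: 0.0301
finger_force: 59.4
```

step_arm(
  targets=[
    [[0,0,0,0,0,4,1],[0,0,0,0,0,8,1],[0,0,0,0,0,12,1],[0,0,0,0,0,16,1],[0,0,0,0,0,20,1]],
  ],
)

```text
time_s: 9.17
position: [0.5878, 0.3022, 0.0416]
tool_rot: [3.139, -0.001, 1.571]
wrist_force: [-0.5, -1.2, -1.5]
width: 0.0299
finger_force: 59.4
```

step_arm(
  targets=[
    [[0,0,0,0,0,1,1],[0,0,0,0,0,2,1],[0,0,0,0,0,3,1],[0,0,0,0,0,4,1],[0,0,0,0,0,4,1]],
  ],
)

```text
time_s: 9.58
position: [0.5869, 0.3019, 0.0363]
tool_rot: [-3.142, -0.0, 1.572]
wrist_force: [-0.8, -0.0, -1.2]
width: 0.0297
finger_force: 59.4
```

step_arm(
  targets=[
    [[0,0,0,-1,0,0.5,1],[0,0,0,-1,0,1,1],[0,0,0,-1,0,1.5,1],[0,0,0,-1,0,1.5,1],[0,0,0,-1,0,1.5,1]],
  ],
)

```text
time_s: 10.0
position: [0.5869, 0.3009, 0.0348]
tool_rot: [3.142, -0.0, 1.572]
wrist_force: [0.2, -0.5, -1.1]
width: 0.0297
finger_force: 59.4
```

step_arm(
  targets=[
    [[0,0,0,0,0,0.5,1],[0,0,0,0,0,0.5,1],[0,0,0,0,0,0.5,1]],
  ],
)

```text
time_s: 10.25
position: [0.587, 0.301, 0.0345]
tool_rot: [3.141, -0.0, 1.572]
wrist_force: [-0.6, -0.1, -0.4]
width: 0.0297
finger_force: 59.6
```

step_arm(
  targets=[
    [[0,0,0,0,0,0.4,1],[0,0,0,0,0,0.8,1],[0,0,0,0,0,0.8,1]],
  ],
)

```text
time_s: 10.5
position: [0.587, 0.301, 0.0345]
tool_rot: [3.141, -0.0, 1.572]
wrist_force: [-1.5, -0.8, 4.3]
width: 0.0295
finger_force: 59.9
```

step_arm(
  targets=[
    [[0,0,0,0,0,0,0.3],[0,0,0,0,0,0,0],[0,0,0,0,0,0,-0.5],[0,0,0,0,0,0,-1],[0,0,0,0,0,0,-1]],
  ],
)

```text
time_s: 10.92
position: [0.5867, 0.3008, 0.0329]
tool_rot: [-3.141, 0.0, 1.571]
wrist_force: [0.3, -0.2, -0.4]
width: 0.0766
finger_force: 0.0
```

step_arm(
  targets=[
    [[0,0,0,0,0,0,-1],[0,0,0,0,0,-5,-1],[0,0,0,0,0,-20,-1],[0,0,0,0,0,-45,-1],[0,0,0,0,0,-75,-1]],
  ],
)

```text
time_s: 11.33
position: [0.5855, 0.3003, 0.107]
tool_rot: [-3.137, 0.002, 1.572]
wrist_force: [-0.1, -0.8, 0.2]
width: 0.0854
finger_force: 0.0
```

step_arm(
  targets=[
    [[0,0,0,0,0,-25,-1],[0,0,0,0,0,-42,-1],[0,0,0,-30,4,-50,-1],[0,0,0,-62,8,-50,-1],[0,0,0,-94,12,-50,-1]],
  ],
)

```text
time_s: 11.75
position: [0.5995, 0.2067, 0.1605]
tool_rot: [3.138, -0.001, 1.573]
wrist_force: [0.9, -0.1, -0.8]
width: 0.0854
finger_force: 0.0
```

```bash
python3 - <<'E'
from h import *
d=wrist();cv2.imwrite("pics/w5.png",d["img"][:,:,::-1]);print(d["p"])
E
```

```text
[0.59953168 0.20670495 0.16053795]
```

View pics/w5.png

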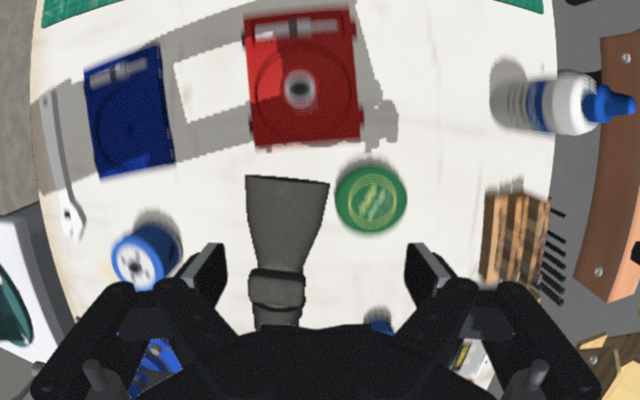

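step_arm(
  targets=[
    [[0,0,0,-30,3,0,-1],[0,0,0,-60,6,0,-1],[0,0,0,-90,9,0,-1],[0,0,0,-120,11,0,-1],[0,0,0,-150,13,0,-1]],
  ],
)

```text
time_s: 12.22
position: [0.6121, 0.0557, 0.1589]
tool_rot: [3.141, -0.0, 1.572]
wrist_force: [0.0, 0.5, -0.0]
width: 0.0856
finger_force: 0.0
```

step_arm(
  targets=[
    [[0,0,0,-30,3,0,-1],[0,0,0,-60,6,0,-1],[0,0,0,-90,9,0,-1],[0,0,0,-120,11,0,-1],[0,0,0,-150,13,0,-1]],
  ],
)

```text
time_s: 12.63
position: [0.6252, -0.0945, 0.1589]
tool_rot: [3.141, -0.0, 1.571]
wrist_force: [1.0, -0.0, 0.2]
width: 0.0856
finger_force: 0.0
```

step_arm(
  targets=[
    [[0,0,0,-30,3,0,-1],[0,0,0,-60,6,0,-1],[0,0,0,-90,8,0,-1],[0,0,0,-115,10,0,-1],[0,0,0,-127,11,0,-1]],
  ],
)

```text
time_s: 13.05
position: [0.6361, -0.2234, 0.1585]
tool_rot: [3.141, 0.001, 1.568]
wrist_force: [-0.4, -0.4, 0.5]
width: 0.0854
finger_force: 0.0
```

step_arm(
  targets=[
    [[0,0,0,0,0,15,-1],[0,0,0,0,0,25,-1],[0,0,0,0,0,30,-1],[0,0,0,0,0,30,-1],[0,0,0,0,0,30,-1]],
  ],
)

```text
time_s: 13.47
position: [0.6361, -0.2188, 0.1279]
tool_rot: [-3.14, -0.001, 1.573]
wrist_force: [0.5, 0.7, 0.3]
width: 0.0855
finger_force: 0.0
```

step_arm(
  targets=[
    [[0,0,0,0,0,0,-1],[0,0,0,0,0,0,-1],[0,0,0,0,0,0,-1]],
  ],
)

```text
time_s: 13.72
position: [0.6367, -0.2198, 0.1295]
tool_rot: [3.14, 0.001, 1.572]
wrist_force: [-0.4, 0.8, -0.1]
width: 0.0851
finger_force: 0.0
```

```bash
python3 - <<'E'
from h import *
d=wrist();cv2.imwrite("pics/w6.png",d["img"][:,:,::-1]);print(d["p"])
cs,h=blobs(d["img"],"red",200)
for c in cs:
    k=ring(h,c);print(cv2.boundingRect(c),k,k and wplane(d,k[0],.05))
E
```

```text
[ 0.63671218 -0.21980686  0.12947541]
(268, 161, 89, 93) (array([305.36941528, 210.47134399]), 2505) [ 0.63019291 -0.21844794  0.05      ]
```

View pics/w6.png

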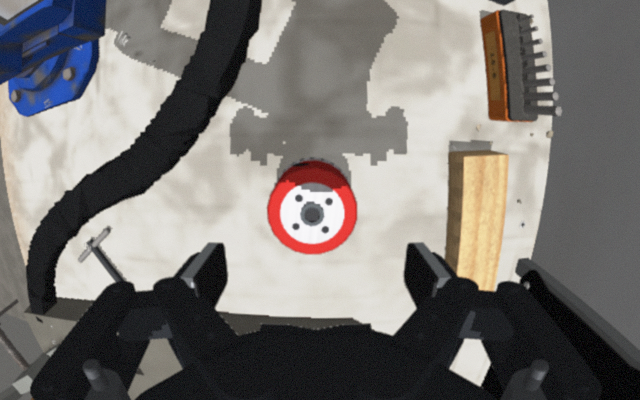

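step_arm(
  targets=[
    [[0,0,0,-1,-2,15,-1],[0,0,0,-1,-2,35,-1],[0,0,0,-1,-2,55,-1],[0,0,0,-1,-2,72,-1],[0,0,0,-1,-2,82,-1]],
  ],
)

```text
time_s: 14.18
position: [0.6332, -0.2205, 0.0442]
tool_rot: [-3.139, -0.001, 1.572]
wrist_force: [-0.7, 0.1, -1.0]
width: 0.0851
finger_force: 0.0
```

step_arm(
  targets=[
    [[0,0,0,0,0,5,-1],[0,0,0,0,0,8,-1],[0,0,0,0,0,8,-1],[0,0,0,0,0,8,1],[0,0,0,0,0,8,1]],
  ],
)

```text
time_s: 14.6
position: [0.6349, -0.2214, 0.0402]
tool_rot: [3.14, 0.001, 1.572]
wrist_force: [-1.0, 0.6, 22.6]
width: 0.064
finger_force: 23.7
```

step_arm(
  targets=[
    [[0,0,0,0,0,0,1],[0,0,0,0,0,0,1],[0,0,0,0,0,0,1],[0,0,0,0,0,0,1],[0,0,0,0,0,0,1]],
  ],
)

```text
time_s: 15.02
position: [0.6355, -0.2216, 0.0408]
tool_rot: [3.138, 0.002, 1.572]
wrist_force: [1.2, -0.4, 5.9]
width: 0.0625
finger_force: 66.4
```

step_arm(
  targets=[
    [[0,0,0,0,0,-8,1],[0,0,0,0,0,-20,1],[0,0,0,0,0,-50,1],[0,0,0,0,0,-82,1],[0,0,0,0,0,-112,1]],
  ],
)

```text
time_s: 15.43
position: [0.6337, -0.2207, 0.1514]
tool_rot: [-3.14, -0.001, 1.572]
wrist_force: [1.2, 0.2, -1.7]
width: 0.0624
finger_force: 66.4
```

step_arm(
  targets=[
    [[0,0,0,15,-1,-8,1],[0,0,0,45,-4,-10,1],[0,0,0,75,-8,-10,1],[0,0,0,105,-12,-10,1],[0,0,0,135,-16,-10,1]],
  ],
)

```text
time_s: 15.85
position: [0.617, -0.0838, 0.1594]
tool_rot: [-3.14, -0.001, 1.571]
wrist_force: [0.5, 1.0, -3.4]
width: 0.0627
finger_force: 66.4
```

step_arm(
  targets=[
    [[0,0,0,32,-4,0,1],[0,0,0,64,-8,0,1],[0,0,0,96,-12,0,1],[0,0,0,128,-16,0,1],[0,0,0,160,-20,0,1]],
  ],
)

```text
time_s: 16.27
position: [0.5965, 0.0763, 0.1594]
tool_rot: [-3.139, -0.001, 1.572]
wrist_force: [0.0, 0.4, -1.7]
width: 0.0625
finger_force: 66.4
```

step_arm(
  targets=[
    [[0,0,0,32,-4,0,1],[0,0,0,64,-8,0,1],[0,0,0,94,-11,0,1],[0,0,0,114,-12,0,1],[0,0,0,125,-12,0,1]],
  ],
)

```text
time_s: 16.68
position: [0.584, 0.2024, 0.1594]
tool_rot: [-3.139, -0.001, 1.575]
wrist_force: [-0.7, -0.1, -1.7]
width: 0.0623
finger_force: 66.4
```

step_arm(
  targets=[
    [[0,0,0,0,0,0,1],[0,0,0,0,0,0,1],[0,0,0,0,0,0,1],[0,0,0,0,0,0,1],[0,0,0,0,0,0,1]],
  ],
)

```text
time_s: 17.1
position: [0.5862, 0.1975, 0.1605]
tool_rot: [-3.142, 0.0, 1.569]
wrist_force: [-0.7, -0.2, -2.1]
width: 0.0623
finger_force: 66.4
```

```bash
python3 - <<'E'
from h import *
d=wrist();cv2.imwrite("pics/w7.png",d["img"][:,:,::-1]);print(d["p"])
cs,h=blobs(d["img"],"red",300)
for c in cs:
    k=ring(h,c);print(cv2.boundingRect(c),k,k and wplane(d,k[0],.041),k and wplane(d,k[0],d["p"][2]+.0095))
E
```

```text
[0.5862256  0.19747453 0.16048907]
(241, 181, 149, 149) (array([315.       , 264.7272644]), 5740) [0.58608361 0.13642923 0.041     ] [0.58625068 0.20288779 0.16998907]
(258, 0, 121, 135) (array([317.,  66.]), 1096) [0.58793985 0.30281228 0.041     ] [0.58712453 0.28121429 0.16998907]
```

View pics/w7.png

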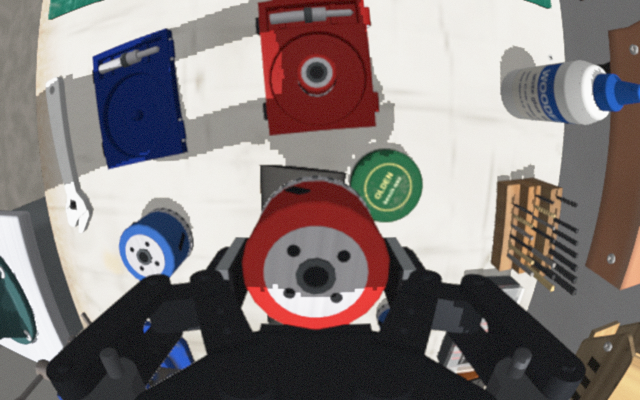

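step_arm(
  targets=[
    [[0,0,0,15,0,0,1],[0,0,0,42,1,0,1],[0,0,0,70,1,0,1],[0,0,0,92,1,0,1],[0,0,0,100,1,0,1]],
  ],
)

```text
time_s: 17.57
position: [0.5864, 0.3024, 0.1604]
tool_rot: [-3.141, -0.002, 1.574]
wrist_force: [0.3, -0.1, -2.0]
width: 0.0626
finger_force: 66.4
```

step_arm(
  targets=[
    [[0,0,0,0,0,0,1],[0,0,0,0,0,0,1],[0,0,0,0,0,15,1],[0,0,0,0,0,30,1],[0,0,0,0,0,45,1]],
  ],
)

```text
time_s: 17.98
position: [0.5875, 0.2973, 0.1157]
tool_rot: [3.14, 0.0, 1.57]
wrist_force: [0.1, -0.5, -2.5]
width: 0.0624
finger_force: 66.5
```

step_arm(
  targets=[
    [[0,0,0,0,0,12,1],[0,0,0,0,0,22,1],[0,0,0,0,0,30,1],[0,0,0,0,0,36,1],[0,0,0,0,0,40,1]],
  ],
)

```text
time_s: 18.4
position: [0.5869, 0.2986, 0.0749]
tool_rot: [-3.141, 0.0, 1.571]
wrist_force: [-0.3, -0.6, -2.7]
width: 0.0627
finger_force: 66.4
```

step_arm(
  targets=[
    [[0,0,0,0,0,5,1],[0,0,0,0,0,10,1],[0,0,0,0,0,15,1],[0,0,0,0,0,20,1],[0,0,0,0,0,24,1]],
  ],
)

```text
time_s: 18.82
position: [0.5868, 0.2989, 0.051]
tool_rot: [-3.141, 0.0, 1.572]
wrist_force: [-0.4, -1.2, -2.7]
width: 0.0626
finger_force: 66.4
```

step_arm(
  targets=[
    [[0,0,0,0,0,2,1],[0,0,0,0,0,4,1],[0,0,0,0,0,5,1],[0,0,0,0,0,6,1],[0,0,0,0,0,6,1]],
  ],
)

```text
time_s: 19.23
position: [0.5869, 0.2989, 0.0455]
tool_rot: [3.141, -0.0, 1.572]
wrist_force: [-0.7, -0.4, -2.2]
width: 0.0627
finger_force: 66.4
```

step_arm(
  targets=[
    [[0,0,0,0,0,0.5,1],[0,0,0,0,0,1,1],[0,0,0,0,0,1.5,1],[0,0,0,0,0,1.5,1]],
  ],
)

```text
time_s: 19.57
position: [0.5869, 0.2989, 0.044]
tool_rot: [3.142, -0.0, 1.572]
wrist_force: [0.5, -1.0, -2.3]
width: 0.0625
finger_force: 66.4
```

step_arm(
  targets=[
    [[0,0,0,0,0,0.4,1],[0,0,0,0,0,0.6,1],[0,0,0,0,0,0.6,1]],
  ],
)

```text
time_s: 19.82
position: [0.5869, 0.299, 0.044]
tool_rot: [3.141, -0.0, 1.572]
wrist_force: [-1.0, -1.1, -0.1]
width: 0.0626
finger_force: 66.7
```

step_arm(
  targets=[
    [[0,0,0,0,0,0.4,1],[0,0,0,0,0,0.4,0.3],[0,0,0,0,0,0.4,-0.3],[0,0,0,0,0,0.4,-1],[0,0,0,0,0,0.4,-1]],
  ],
)

```text
time_s: 20.23
position: [0.5874, 0.299, 0.043]
tool_rot: [3.14, -0.001, 1.571]
wrist_force: [0.3, -0.6, 0.0]
width: 0.083
finger_force: 0.0
```

step_arm(
  targets=[
    [[0,0,0,0,0,0,-1],[0,0,0,0,0,0,-1],[0,0,0,0,0,-8,-1],[0,0,0,0,0,-25,-1],[0,0,0,0,0,-50,-1]],
  ],
)

```text
time_s: 20.65
position: [0.5853, 0.2982, 0.0908]
tool_rot: [-3.136, 0.002, 1.571]
wrist_force: [0.0, 0.8, -0.7]
width: 0.0852
finger_force: 0.0
```

step_arm(
  targets=[
    [[0,0,0,0,0,-30,-1],[0,0,0,-10,3,-55,-1],[0,0,0,-35,11,-65,-1],[0,0,0,-67,22,-66,-1],[0,0,0,-99,33,-66,-1]],
  ],
)

```text
time_s: 21.07
position: [0.6211, 0.1999, 0.1622]
tool_rot: [3.137, -0.001, 1.574]
wrist_force: [1.4, -0.1, 0.4]
width: 0.0853
finger_force: 0.0
```

step_arm(
  targets=[
    [[0,0,0,-32,10,0,-1],[0,0,0,-64,20,0,-1],[0,0,0,-96,30,0,-1],[0,0,0,-126,40,0,-1],[0,0,0,-150,49,0,-1]],
  ],
)

```text
time_s: 21.48
position: [0.6697, 0.0473, 0.1598]
tool_rot: [3.14, 0.001, 1.57]
wrist_force: [0.2, 0.2, 0.3]
width: 0.0855
finger_force: 0.0
```

step_arm(
  targets=[
    [[0,0,0,0,0,20,-1],[0,0,0,0,0,40,-1],[0,0,0,0,0,48,-1],[0,0,0,0,0,52,-1],[0,0,0,0,0,52,-1]],
  ],
)

```text
time_s: 21.9
position: [0.6685, 0.0503, 0.1061]
tool_rot: [-3.14, -0.0, 1.572]
wrist_force: [-0.2, 0.6, -0.2]
width: 0.0853
finger_force: 0.0
```

step_arm(
  targets=[
    [[0,0,0,0,0,0,-1],[0,0,0,0,0,0,-1],[0,0,0,0,0,0,-1],[0,0,0,0,0,0,-1]],
  ],
)

```text
time_s: 22.23
position: [0.6696, 0.0502, 0.1083]
tool_rot: [3.139, -0.0, 1.572]
wrist_force: [-0.3, 0.5, 0.9]
width: 0.0856
finger_force: 0.0
```

```bash
python3 - <<'E'
from h import *
d=wrist();cv2.imwrite("pics/w8.png",d["img"][:,:,::-1]);print(d["p"])
cs,h=blobs(d["img"],"blue",200)
for c in cs:
    k=ring(h,c);print(cv2.boundingRect(c),k,k and wplane(d,k[0],.038))
E
```

```text
[0.66960791 0.05024468 0.10834382]
(0, 335, 33, 65) None None
(0, 225, 94, 133) (array([ 23., 295.]), 323) [ 0.33418825 -0.05233407  0.038     ]
(295, 186, 44, 52) (array([318.56637573, 216.24273682]), 667) [0.67211626 0.05048275 0.038     ]
(7, 72, 68, 73) (array([ 29.99731827, 112.98391724]), 709) [0.42155971 0.13955553 0.038     ]
(22, 0, 67, 43) (array([22.5, 11.5]), 8) [0.39953203 0.24113347 0.038     ]
```

View pics/w8.png

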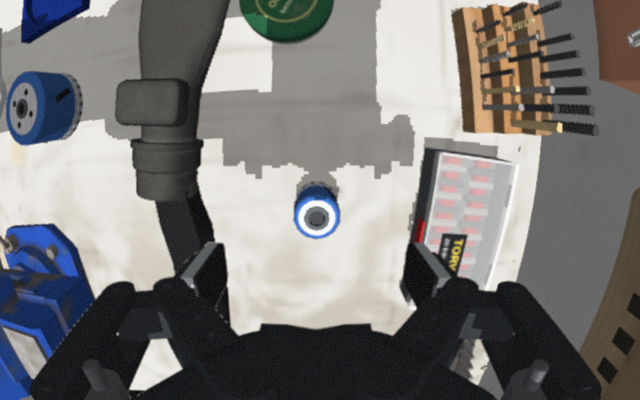

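step_arm(
  targets=[
    [[0,0,0,0,1,8,-0.3],[0,0,0,0,1,22,-0.3],[0,0,0,0,1,40,-0.3],[0,0,0,0,1,56,-0.3],[0,0,0,0,1,67,-0.3]],
  ],
)

```text
time_s: 22.7
position: [0.669, 0.05, 0.0374]
tool_rot: [-3.139, -0.0, 1.572]
wrist_force: [-1.0, 0.2, -0.1]
width: 0.0558
finger_force: 0.0
```

step_arm(
  targets=[
    [[0,0,0,0,0,6,-0.3],[0,0,0,0,0,10,-0.3],[0,0,0,0,0,10,-0.3],[0,0,0,0,0,10,1],[0,0,0,0,0,10,1]],
  ],
)

```text
time_s: 23.12
position: [0.6709, 0.05, 0.0313]
tool_rot: [3.139, -0.0, 1.572]
wrist_force: [0.3, -0.5, 0.5]
width: 0.0325
finger_force: 0.0
```

step_arm(
  targets=[
    [[0,0,0,0,0,0,1],[0,0,0,0,0,0,1],[0,0,0,0,0,0,1],[0,0,0,0,0,0,1],[0,0,0,0,0,0,1]],
  ],
)

```text
time_s: 23.53
position: [0.6711, 0.05, 0.0317]
tool_rot: [3.139, -0.0, 1.572]
wrist_force: [0.7, 0.3, 6.0]
width: 0.0297
finger_force: 59.9
```

step_arm(
  targets=[
    [[0,0,0,0,0,-10,1],[0,0,0,0,0,-35,1],[0,0,0,0,0,-70,1],[0,0,0,0,0,-105,1],[0,0,0,0,0,-130,1]],
  ],
)

```text
time_s: 23.95
position: [0.6703, 0.05, 0.1631]
tool_rot: [3.14, -0.0, 1.572]
wrist_force: [0.5, 0.8, -0.5]
width: 0.0297
finger_force: 59.4
```

step_arm(
  targets=[
    [[0,0,0,10,-16,0,1],[0,0,0,26,-42,0,1],[0,0,0,43,-70,0,1],[0,0,0,60,-98,0,1],[0,0,0,78,-126,0,1]],
  ],
)

```text
time_s: 24.37
position: [0.542, 0.1282, 0.1594]
tool_rot: [-3.14, 0.0, 1.571]
wrist_force: [1.1, 0.7, -0.4]
width: 0.0291
finger_force: 59.5
```

step_arm(
  targets=[
    [[0,0,0,17,-28,0,1],[0,0,0,34,-56,0,1],[0,0,0,52,-84,0,1],[0,0,0,70,-112,0,1],[0,0,0,82,-131,0,1]],
  ],
)

```text
time_s: 24.78
position: [0.4098, 0.2107, 0.1595]
tool_rot: [-3.139, -0.0, 1.573]
wrist_force: [-0.2, 0.7, -0.4]
width: 0.0294
finger_force: 59.5
```

step_arm(
  targets=[
    [[0,0,0,0,0,0,1],[0,0,0,0,0,0,1],[0,0,0,0,0,0,1],[0,0,0,0,0,0,1],[0,0,0,0,0,0,1]],
  ],
)

```text
time_s: 25.2
position: [0.4137, 0.2092, 0.1599]
tool_rot: [-3.141, 0.0, 1.57]
wrist_force: [0.6, 0.5, -0.4]
width: 0.0293
finger_force: 59.5
```

```bash
python3 - <<'E'
from h import *
d=wrist();cv2.imwrite("pics/w9.png",d["img"][:,:,::-1]);print(d["p"])
cs,h=blobs(d["img"],"blue",500)
for c in cs:
    r=cv2.minAreaRect(c);k=ring(h,c);print(np.round(r[0]),[wplane(d,q,.013)[:2].round(3).tolist() for q in cv2.boxPoints(r)],k and wplane(d,k[0],d["p"][2]+.0065))
E
```

```text
[0.41369592 0.20919217 0.15987707]
[316. 261.] [[0.382, 0.181], [0.446, 0.181], [0.45, 0.088], [0.378, 0.088]] [0.41474728 0.20511565 0.16637707]
[309. 101.] [[0.352, 0.345], [0.45, 0.358], [0.466, 0.235], [0.367, 0.222]] [0.4113772  0.27942602 0.16637707]
```

View pics/w9.png

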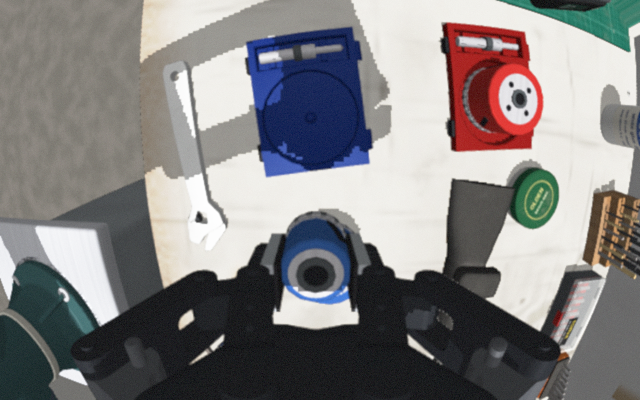

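step_arm(
  targets=[
    [[0,0,0,18,-2,0,1],[0,0,0,42,-5,0,1],[0,0,0,58,-5,0,1],[0,0,0,65,-5,0,1],[0,0,0,65,-5,0,1]],
  ],
)

```text
time_s: 25.67
position: [0.4083, 0.2755, 0.1598]
tool_rot: [-3.141, 0.0, 1.573]
wrist_force: [-0.5, -0.1, -1.3]
width: 0.0295
finger_force: 59.5
```

step_arm(
  targets=[
    [[0,0,0,0,0,20,1],[0,0,0,0,0,48,1],[0,0,0,0,0,75,1],[0,0,0,0,0,92,1],[0,0,0,0,0,100,1]],
  ],
)

```text
time_s: 26.08
position: [0.4063, 0.2726, 0.0568]
tool_rot: [-3.136, 0.003, 1.57]
wrist_force: [0.1, -1.5, -1.6]
width: 0.0298
finger_force: 59.5
```

step_arm(
  targets=[
    [[0,0,0,0,0,4,1],[0,0,0,0,0,8,1],[0,0,0,0,0,12,1],[0,0,0,0,0,16,1],[0,0,0,0,0,19,1]],
  ],
)

```text
time_s: 26.5
position: [0.4086, 0.275, 0.0417]
tool_rot: [3.14, -0.001, 1.571]
wrist_force: [1.0, -0.8, -0.1]
width: 0.0294
finger_force: 59.5
```

step_arm(
  targets=[
    [[0,0,0,0,0,1,1],[0,0,0,0,0,2,1],[0,0,0,0,0,3,1],[0,0,0,0,0,4,1],[0,0,0,0,0,4,1]],
  ],
)

```text
time_s: 26.92
position: [0.4079, 0.2748, 0.037]
tool_rot: [-3.142, 0.0, 1.572]
wrist_force: [-0.4, -0.3, -0.8]
width: 0.0296
finger_force: 59.5
```

step_arm(
  targets=[
    [[0,0,0,0,0,0.5,1],[0,0,0,0,0,1,1],[0,0,0,0,0,1.5,1],[0,0,0,0,0,2,1],[0,0,0,0,0,2,1]],
  ],
)

```text
time_s: 27.33
position: [0.4079, 0.2748, 0.0349]
tool_rot: [-3.141, 0.0, 1.572]
wrist_force: [-0.3, -0.5, -0.9]
width: 0.0294
finger_force: 59.5
```

step_arm(
  targets=[
    [[0,0,0,0,0,0.4,1],[0,0,0,0,0,0.8,1],[0,0,0,0,0,0.8,1]],
  ],
)

```text
time_s: 27.58
position: [0.408, 0.2748, 0.0346]
tool_rot: [3.141, -0.0, 1.572]
wrist_force: [-1.2, -0.9, 2.3]
width: 0.0296
finger_force: 59.9
```

step_arm(
  targets=[
    [[0,0,0,0,0,0,0.3],[0,0,0,0,0,0,0],[0,0,0,0,0,0,-0.5],[0,0,0,0,0,0,-1],[0,0,0,0,0,0,-1]],
  ],
)

```text
time_s: 28.0
position: [0.4079, 0.2748, 0.0341]
tool_rot: [3.142, -0.0, 1.571]
wrist_force: [-1.0, -0.2, -0.3]
width: 0.0767
finger_force: 0.0
```

step_arm(
  targets=[
    [[0,0,0,0,0,0,-1],[0,0,0,0,0,-5,-1],[0,0,0,0,0,-20,-1],[0,0,0,0,0,-45,-1],[0,0,0,0,0,-75,-1]],
  ],
)

```text
time_s: 28.42
position: [0.4065, 0.274, 0.1084]
tool_rot: [-3.137, 0.002, 1.571]
wrist_force: [0.9, -0.4, -0.1]
width: 0.0855
finger_force: 0.0
```

step_arm(
  targets=[
    [[0,0,0,0,0,-20,-1],[0,0,0,-15,2,-22,-1],[0,0,0,-40,5,-22,-1],[0,0,0,-70,10,-22,-1],[0,0,0,-100,14,-22,-1]],
  ],
)

```text
time_s: 28.83
position: [0.4222, 0.1741, 0.132]
tool_rot: [3.14, -0.0, 1.573]
wrist_force: [0.2, 0.7, 0.4]
width: 0.0855
finger_force: 0.0
```

step_arm(
  targets=[
    [[0,0,0,-20,2,0,-1],[0,0,0,-29,3,0,-1],[0,0,0,-29,3,0,-1],[0,0,0,-29,3,0,-1],[0,0,0,-29,3,0,-1]],
  ],
)

```text
time_s: 29.25
position: [0.425, 0.1468, 0.1313]
tool_rot: [3.141, -0.001, 1.572]
wrist_force: [-0.1, 0.5, -0.1]
width: 0.085
finger_force: 0.0
```

step_arm(
  targets=[
    [[0,0,0,0,0,0,-1],[0,0,0,0,0,0,-1],[0,0,0,0,0,0,-1]],
  ],
)

```text
time_s: 29.5
position: [0.4249, 0.1466, 0.1311]
tool_rot: [-3.141, -0.0, 1.573]
wrist_force: [0.6, 0.3, -0.9]
width: 0.0852
finger_force: 0.0
```

```bash
python3 - <<'E'
from h import *
d=wrist();cv2.imwrite("pics/w10.png",d["img"][:,:,::-1]);print(d["p"])
cs,h=blobs(d["img"],"blue",500)
for c in cs:
    r=cv2.minAreaRect(c);k=ring(h,c);print(cv2.boundingRect(c),k,k and wplane(d,k[0],.05),k and wplane(d,k[0],.041))
E
```

```text
[0.42486485 0.14656646 0.13113979]
(221, 314, 78, 22) None None None
(273, 163, 88, 93) (array([316.32730103, 213.11726379]), 2591) [0.42576731 0.14554814 0.05      ] [0.4258085  0.14267881 0.041     ]
(231, 0, 135, 106) (array([299.,  60.]), 528) [0.4142139  0.24970049 0.05      ] [0.41374887 0.25139463 0.041     ]
```

View pics/w10.png

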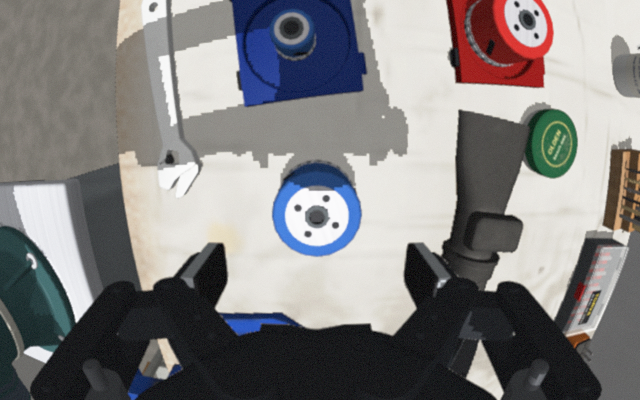

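step_arm(
  targets=[
    [[0,0,0,-1,1,15,-1],[0,0,0,-1,1,35,-1],[0,0,0,-1,1,55,-1],[0,0,0,-1,1,72,-1],[0,0,0,-1,1,82,-1]],
  ],
)

```text
time_s: 29.97
position: [0.4247, 0.1448, 0.0471]
tool_rot: [-3.138, 0.001, 1.572]
wrist_force: [-0.9, 0.2, -0.6]
width: 0.0855
finger_force: 0.0
```

step_arm(
  targets=[
    [[0,0,0,0,0,5,-1],[0,0,0,0,0,8,-1],[0,0,0,0,0,8,-1],[0,0,0,0,0,8,1],[0,0,0,0,0,8,1]],
  ],
)

```text
time_s: 30.38
position: [0.4267, 0.145, 0.0424]
tool_rot: [3.14, -0.001, 1.572]
wrist_force: [-10.1, 0.0, 5.3]
width: 0.0645
finger_force: 2.7
```

step_arm(
  targets=[
    [[0,0,0,0,0,0,1],[0,0,0,0,0,0,1],[0,0,0,0,0,0,1],[0,0,0,0,0,0,1],[0,0,0,0,0,0,1]],
  ],
)

```text
time_s: 30.8
position: [0.4272, 0.1451, 0.0429]
tool_rot: [3.138, -0.001, 1.572]
wrist_force: [-0.0, 0.5, 5.9]
width: 0.0606
finger_force: 67.6
```

step_arm(
  targets=[
    [[0,0,0,0,0,-8,1],[0,0,0,0,0,-25,1],[0,0,0,0,0,-55,1],[0,0,0,0,0,-85,1],[0,0,0,0,0,-105,1]],
  ],
)

```text
time_s: 31.22
position: [0.4263, 0.1448, 0.1487]
tool_rot: [3.14, -0.0, 1.571]
wrist_force: [0.2, 1.2, -1.8]
width: 0.061
finger_force: 66.8
```

step_arm(
  targets=[
    [[0,0,0,0,-3,-12,1],[0,0,0,15,-8,-15,1],[0,0,0,30,-15,-15,1],[0,0,0,35,-17,-15,1],[0,0,0,35,-17,-15,1]],
  ],
)

```text
time_s: 31.63
position: [0.4081, 0.1803, 0.1607]
tool_rot: [-3.14, 0.0, 1.574]
wrist_force: [0.5, 0.2, -2.4]
width: 0.061
finger_force: 66.7
```

step_arm(
  targets=[
    [[0,0,0,0,0,0,1],[0,0,0,0,0,0,1],[0,0,0,0,0,0,1],[0,0,0,0,0,0,1]],
  ],
)

```text
time_s: 31.97
position: [0.4091, 0.1792, 0.1609]
tool_rot: [-3.141, 0.0, 1.571]
wrist_force: [-0.3, -0.5, -3.1]
width: 0.0611
finger_force: 66.7
```

```bash
python3 - <<'E'
from h import *
d=wrist();cv2.imwrite("pics/w11.png",d["img"][:,:,::-1]);print(d["p"])
h=cv2.cvtColor(d["img"],cv2.COLOR_RGB2HSV).astype(int)
# small saw cap ring: pale pixels in the window around its expected spot inside the case
m=((h[...,1]<90)&(h[...,2]>90)).astype(np.uint8)
n,l,st,ce=cv2.connectedComponentsWithStats(m)
for i in range(1,n):
    if 60<st[i,4]<6000 and 230<ce[i][0]<400: print(st[i],ce[i].round(1),wplane(d,ce[i],.041).round(4),wplane(d,ce[i],d["p"][2]+.0095).round(4))
T=imaging.snapshot("top");cv2.imwrite("pics/t2.png",T["img"][:,:,::-1])
E
```

```text
[0.40911456 0.1792035  0.16093534]
[306  12  42  16 376] [323.4  18.2] [0.4157 0.3247 0.041 ] [0.4123 0.2818 0.1704]
[264  17  36  16 379] [281.5  23.9] [0.3828 0.3203 0.041 ] [0.3968 0.2797 0.1704]
[298  63  32  31 457] [313.9  78.3] [0.4083 0.2747 0.041 ] [0.4088 0.2583 0.1704]
[ 264  230  103   89 5807] [315.3 273.4] [0.4093 0.1091 0.041 ] [0.4093 0.1805 0.1704]
[243 293  32  30 474] [254.6 311.4] [0.3506 0.0653 0.041 ] [0.3817 0.1599 0.1704]
[351 293  38  39 606] [374.7 314.3] [0.4669 0.0617 0.041 ] [0.4364 0.1582 0.1704]
```

step_arm(
  targets=[
    [[0,0,0,15,0,0,1],[0,0,0,42,-1,0,1],[0,0,0,70,-1,0,1],[0,0,0,88,-1,0,1],[0,0,0,95,-1,0,1]],
  ],
)

```text
time_s: 32.48
position: [0.4079, 0.2768, 0.1612]
tool_rot: [-3.142, -0.001, 1.573]
wrist_force: [-0.0, -0.2, -1.5]
width: 0.0611
finger_force: 66.7
```

step_arm(
  targets=[
    [[0,0,0,0,0,0,1],[0,0,0,0,0,0,1],[0,0,0,0,0,15,1],[0,0,0,0,0,30,1],[0,0,0,0,0,45,1]],
  ],
)

```text
time_s: 32.9
position: [0.4083, 0.2735, 0.1161]
tool_rot: [3.141, 0.0, 1.57]
wrist_force: [-0.1, -0.5, -2.5]
width: 0.0611
finger_force: 66.8
```

step_arm(
  targets=[
    [[0,0,0,0,0,12,1],[0,0,0,0,0,22,1],[0,0,0,0,0,30,1],[0,0,0,0,0,36,1],[0,0,0,0,0,40,1]],
  ],
)

```text
time_s: 33.32
position: [0.4079, 0.2745, 0.0757]
tool_rot: [-3.141, 0.0, 1.571]
wrist_force: [0.2, -0.4, -1.9]
width: 0.0609
finger_force: 66.7
```

step_arm(
  targets=[
    [[0,0,0,0,0,5,1],[0,0,0,0,0,10,1],[0,0,0,0,0,15,1],[0,0,0,0,0,19,1],[0,0,0,0,0,22,1]],
  ],
)

```text
time_s: 33.73
position: [0.4078, 0.2748, 0.0537]
tool_rot: [-3.141, 0.0, 1.572]
wrist_force: [0.0, 0.3, -2.2]
width: 0.061
finger_force: 66.7
```

step_arm(
  targets=[
    [[0,0,0,0,0,2,1],[0,0,0,0,0,4,1],[0,0,0,0,0,5,1],[0,0,0,0,0,6,1],[0,0,0,0,0,6,1]],
  ],
)

```text
time_s: 34.15
position: [0.4079, 0.2748, 0.0482]
tool_rot: [3.142, -0.0, 1.572]
wrist_force: [-0.5, 0.1, -1.8]
width: 0.061
finger_force: 66.7
```

step_arm(
  targets=[
    [[0,0,0,0,0,0.6,1],[0,0,0,0,0,1.2,1],[0,0,0,0,0,1.8,1],[0,0,0,0,0,1.8,1]],
  ],
)

```text
time_s: 34.48
position: [0.4079, 0.2748, 0.0464]
tool_rot: [-3.142, -0.0, 1.572]
wrist_force: [-0.1, -0.3, -1.9]
width: 0.0608
finger_force: 66.7
```

step_arm(
  targets=[
    [[0,0,0,0,0,0.4,1],[0,0,0,0,0,0.6,1],[0,0,0,0,0,0.6,1]],
  ],
)

```text
time_s: 34.73
position: [0.408, 0.2748, 0.0459]
tool_rot: [3.141, -0.0, 1.572]
wrist_force: [-0.1, 0.7, -2.1]
width: 0.0612
finger_force: 66.8
```

step_arm(
  targets=[
    [[0,0,0,0,0,0.4,1],[0,0,0,0,0,0.8,1],[0,0,0,0,0,0.8,1]],
  ],
)

```text
time_s: 34.98
position: [0.408, 0.2748, 0.0459]
tool_rot: [3.141, -0.0, 1.572]
wrist_force: [-3.2, -1.5, 5.1]
width: 0.0609
finger_force: 67.5
```

step_arm(
  targets=[
    [[0,0,0,0,0,0,0.3],[0,0,0,0,0,0,-0.3],[0,0,0,0,0,0,-1],[0,0,0,0,0,0,-1],[0,0,0,0,0,0,-1]],
  ],
)

```text
time_s: 35.4
position: [0.4082, 0.275, 0.045]
tool_rot: [3.141, -0.001, 1.571]
wrist_force: [0.6, 0.7, -0.4]
width: 0.0857
finger_force: 0.0
```

step_arm(
  targets=[
    [[0,0,0,0,0,0,-1],[0,0,0,0,0,-8,-1],[0,0,0,0,0,-25,-1],[0,0,0,0,0,-50,-1],[0,0,0,0,0,-80,-1]],
  ],
)

```text
time_s: 35.82
position: [0.4068, 0.2742, 0.1246]
tool_rot: [-3.138, 0.002, 1.571]
wrist_force: [-0.2, 0.2, 0.5]
width: 0.0855
finger_force: 0.0
```

step_arm(
  targets=[
    [[0,0,0,0,0,-30,-1],[0,0,0,-20,10,-50,-1],[0,0,0,-50,25,-60,-1],[0,0,0,-80,50,-60,-1],[0,0,0,-110,75,-60,-1]],
  ],
)

```text
time_s: 36.23
position: [0.4842, 0.1642, 0.1876]
tool_rot: [3.137, -0.001, 1.573]
wrist_force: [0.2, 0.3, -0.6]
width: 0.0854
finger_force: 0.0
```

step_arm(
  targets=[
    [[0,0,0,-10,5,0,-1],[0,0,0,-10,5,0,-1],[0,0,0,-10,5,0,-1],[0,0,0,-10,5,0,-1],[0,0,0,-10,5,0,-1]],
  ],
)

```text
time_s: 36.65
position: [0.4873, 0.1559, 0.185]
tool_rot: [-3.141, -0.001, 1.573]
wrist_force: [-0.1, -0.5, 1.2]
width: 0.0852
finger_force: 0.0
```

```bash
python3 - <<'E'
from h import *
d=wrist();cv2.imwrite("pics/w12.png",d["img"][:,:,::-1]);print(d["p"])
S=imaging.snapshot("side")
im=np.vstack([d["img"][:260,40:600],cv2.resize(S["img"][240:370,180:460],None,fx=2,fy=2)])
cv2.imwrite("pics/f.png",im[:,:,::-1])
T=imaging.snapshot("top")
for col in("green",):
  for c in blobs(T["img"],col)[0]: print(cv2.contourArea(c),np.round(cv2.minAreaRect(c)[0]))
E
```

```text
[0.48726075 0.15593633 0.18504767]
61.0 [  2. 108.]
444.5 [114.  88.]
37709.5 [ 87. 190.]
162.0 [ 4. 76.]
```

View pics/f.png

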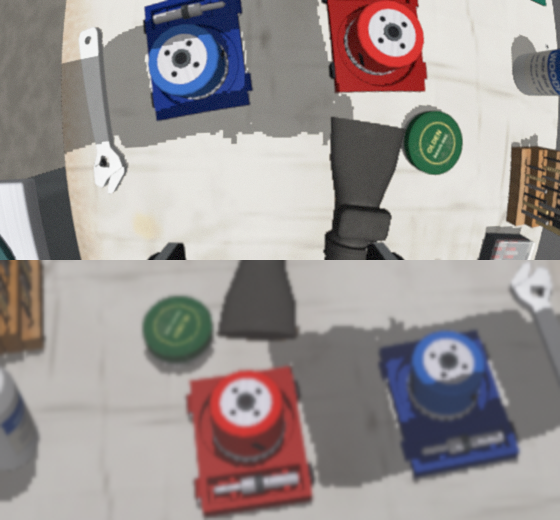

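Both views show the two large saws standing level in their pockets. The red cap is at about (393,32) and the blue cap at about (181,58). The tin is undisturbed, so I'm handing in.

```bash
python3 -c "
from cell import ticket
print(ticket.close_job())"
```

```text
the job is handed in; nothing more can be done
None
```

I put all four saws back, each small saw over its case's post and the large one over it, in matching colours. I didn't touch the wax tin, and I handed the job in at about 37 s of robot time; the hand-in gave no verdict.

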